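Clamp the nut mill and hold its bayonet lid at the half-way pulse position

TASK

Crank the counter vise clockwise until its sliding jaw grips the nut mill firmly, so that the mill cannot turn. Then drop the mill's steel bayonet lid into the mill's mouth, its lugs through the two notches and its rim down on the collar, and twist it clockwise (seen from above) against the return spring half way to the lock click, about 40 degrees, never as far as the click. Finish while still gripping the lid and holding it at that half-way position; do not let go, and leave the jars and other shop things alone.

Things in the scene. Friction and masses are not known exactly. Their poses are not given: they have to be found in the camera images.
- crank_axis (a point): point on the screw axis of the fixed grey counter vise (bed 110 x 190 x 20 mm), beside the middle of the crank's sleeve, 75 mm above the table. z up, y along the screw from crank to jaws, x across. Fixed jaw's face 201 mm along +y. Jaw tops 95 mm, end block's top 90 mm above the table; the end block's outer face is 46 mm along +y
- crank_grip (a point): centre of the crank's black sleeve, a freely spinning round grip 18 mm across, 56 mm long, level along the vise's y; the crank's arm is at its +y end, the other end is free. Lies at crank_axis + 35 mm * (x sin q + z cos q), q being the angle of the crank, so it goes round a full upright circle, 40 to 110 mm above the table. Ignore its orientation, it spins
- crank (a joint): vise crank angle, rad: 0 = sleeve at top, grows clockwise seen from the crank's end (top towards the vise's +x). Starts at 0 to 1.8. 1.9 mm of jaw travel per rad; the sprung pad (6 N/mm) meets the mill and has it against the fixed jaw at about 6.3, grips firmly from about 7.7, stops at 8.6. Stays where left; needs 3 to 5 N at the sleeve
- jaw_pad: black rubber pad of the sliding jaw, a plate 85 x 8 x 70 mm (70 high); origin 36 mm below the plate's centre; its y axis points at the mill. It comes from the crank's side
- mill: nut mill, 0.9 kg, loose on the vise's bed between the jaws: bare aluminium foot 70 x 70 x 85 mm, on it a round collar 86 mm in diameter, 105 mm high in all. Origin: centre of its underside, 20 mm above the table; z up. Clamping pushes it 2 to 6 mm along the vise's +y against the fixed jaw and squares it to the jaws
- mill_mouth (a point): centre of the mill's mouth, at the top of the collar's flange, 125 mm above the table. Round opening 61 mm in diameter in a 5 mm thick flange, with two notches about 21 mm wide at the mill's +x and -x sides for the lid's lugs. Ribs outside the collar mark half way and lock. Axes as the mill's
- drive (a joint): sprung drive ring in the mill, rad: 0 at rest, grows as the lid turns clockwise from above. The lugs meet its dogs after about 0.13 rad of free turning from the middle of the notches, so drive = lid turn - 0.13. Lock clicks at 1.2, hard stop 1.3; half way is 0.6. Spring torque 0.05 N m at 0, 0.15 at 0.6; it turns the lid back if let go
- lid: steel bayonet lid, 0.2 kg, 59 mm high, standing upright on its plug. Origin: centre of the plug's underside; z up. Plug 56 mm diameter, 13 mm high; at its foot two lugs (12 mm wide, 6 high) reach 35 mm from the axis at +x and -x; rim disc 84 mm diameter, 13 to 19 mm up. Same after half a turn. Inserted, the rim rests on the collar
- lid_grip (a point): centre of the lid's black bar handle: 60 mm long along the lid's x (along the lugs), 16 mm wide, 40 mm high, standing on the rim disc; 39 mm above the plug's underside, 20 mm above the disc's top; 26 mm above mill_mouth when the lid is inserted. Axes as the lid's
Things that resemble listed ones, but are neither listed nor needed, are in the scene too. What is shaped like the lid but blue is not meant.

How it is judged:
By the outcome, as a careful person would: the job done as asked, in the order asked, and still so for the second after the job is handed in, while the arm keeps its last pose, push and grip.
It also fails if it takes over 64 s, if anything falls off the work surface, if the arm or the gripper's body presses on something with over 40 N, if the wrist force passes 120 N, or if a joint passes its speed limit or range.

ROBOT

A 6-joint arm with a two-finger parallel gripper is mounted at the origin on the work surface. World frame = base frame: x ahead of the robot, y to its left, z up, the work surface at z = 0. Lengths are in m, angles in rad, forces in N, time in s.
With the tool pointing down it reaches from about 0.35 to 0.925 m from the base axis. Payload 6.4 kg.
Tool frame: the origin (TCP) lies at the very end of the fingers, on their centre line; the grasp point (between the pads) lies 19 mm behind it; z points along the fingers, y is the line along which they close (so a half turn about z gives the same grasp; the last joint's range is limited). The gripper opens to 85 mm and grips with 20 to 120 N. Pads are 22 mm wide; open, the fingers measure 114 mm over their backs; the gripper's body (76 mm by 85 mm) begins 54 mm behind the grasp point. The pads swing forward as they close: fully open they stand 13 mm farther back than shut.
Start: joints at [-1.47, 0.245, 1.558, -0, 1.339, -0.174], TCP at [0.176, -0.626, 0.231] pointing down, gripper open.
Joint ranges: [-3.13, 3.13], [-1.02, 2.26], [0.13, 2.54], [-0.95, 4.09], [0.21, 2.88], [-2.74, 2.74]. Speed limits (rad/s): [2.57, 2.57, 3.14, 3.14, 3.14, 3.14].

INTERFACE

Orientations are given as a rotation vector (axis times angle).
In Python, from cell import arm, camera, camera_model, order gives the robot as it stands. The module is installed in compiled form; this text tells all that it offers.
- The arm moves only by the tool carry_out, never from a script. Its argument "steps" is a list of rows, each a list of 3 entries, a list of its own where there are three numbers: the finger opening in mm, from 0 to 85.4, then the shift along the tool's x, y, z in mm, then the turn, a rotation vector about the tool's x, y, z in degrees. A call has 1 to 20 rows; each row is the pose to reach, as a shift and turn from the pose commanded when the call began, along the tool's axes at that moment; what a row does not reach only later rows make up. A row lasts 1/12 s, in which the tool goes at most 41.7 mm and 7.16 degrees, less where a joint would pass 70% of its speed; a pose out of reach is approached as far as the arm can. A call with a gripper value outside its range is refused whole. The fingers move at their own pace and stop on an object; "force" is the grip in N (left out, the last holds). Time passes only in rows, so rows that repeat a pose let the fingers close. It gives the time, the measured TCP pose, the force, the opening and the grip force at its end, in the units of the state.
- arm.get_obs(): the state, without advancing time (a new reading comes with each control period).
- camera(name): name is "scene" or "side" or "wrist"; returns (picture, depth): 480x640x3 uint8, red, green, blue; 480x640 float32, m along the optical axis (not along the pixel's ray), 0 where there is no reading.
- camera_model(name): a dict with "fx", "fy", "cx", "cy" (pixels), "world_from_camera" (4x4, takes a point from camera to world coordinates); the wrist camera has in their place "tool_from_camera" (4x4, takes a point from camera to tool coordinates, whose origin is the TCP and whose axes are the flange's). Camera axes: x right, y down, z forward; pixel columns grow to the right and rows downward; lengths in m; the calibration is good to about 2 mm. A picture is of the moment at which its call begins: read the wrist's pose just before it. camera_model takes no time and is no camera call.
- order.hand_in(): hands the job in; it is judged then, once.
The state is a dict: "t": time; "joint_positions": joint angles; "qd": joint speeds; "joint_torque": joint torques, N m; "tcp_pos": TCP position; "tcp_rot": TCP orientation; "wrist_force": force on the tool from outside, world axes, zero at the start; "torque": the same for the moment, N m; "grip_width": finger opening in m; "grip_force": force on a finger pad.
Only numpy, scipy, OpenCV 4.12 (cv2) and the standard library are available. Lean on these libraries where they do the work, as an engineer would, in place of code of your own. Each camera call takes 0.05 s, during which the arm holds its last target. There are 200 camera calls.

## Working session

There is one attempt and no reset: what is moved stays moved. The work goes in short steps, Python scripts to look and compute and a tool call to move; the robot and the scene stay as the last step left them, time stands still between calls to the robot, and variables do not carry over. Pictures are saved under pics/ and viewed, at most 13 in all, crops included, and the job is handed in when it is done.

Besides the shell and the picture viewer there is one more tool, called after "Call:" as name([rows], argument=value, ...), one row to a line, values as JSON. carry_out: Moves the arm, as the interface text tells. Its arguments: {"type":"object","properties":{"steps":{"type":"array"},"force":{"type":"number"}},"required":["steps"]}

```bash
mkdir -p pics; ls
cat > h.py <<'E'
import numpy as np, cv2
from cell import arm, camera, camera_model, order
from scipy.spatial.transform import Rotation as R
def shot(n,f):
    o=arm.get_obs(); p,d=camera(n); m=camera_model(n)
    if n=="wrist":
        T=np.eye(4);T[:3,:3]=R.from_rotvec(o["tcp_rot"]).as_matrix();T[:3,3]=o["tcp_pos"]; W=T@m["tool_from_camera"]
    else: W=m["world_from_camera"]
    v,u=np.mgrid[:480,:640]
    P=np.stack([(u-m["cx"])/m["fx"]*d,(v-m["cy"])/m["fy"]*d,d],-1)@W[:3,:3].T+W[:3,3]
    P[d==0]=np.nan
    cv2.imwrite(f"pics/{f}.png",p[:,:,::-1]); np.savez(f"pics/{f}.npz",p=p,P=P,W=W)
    return p,P
def load(f):
    z=np.load(f"pics/{f}.npz"); return z["p"],z["P"]
E
python3 - <<'E'
from h import *
for n in("scene","side","wrist"): shot(n,n+"0")
o=arm.get_obs()
print(o)
for n in("scene","side"): print(np.load(f"pics/{n}0.npz")["W"].round(3))
E
```

```text
pics
{'t': 0.15, 'joint_positions': array([-1.47011129e+00,  2.45645762e-01,  1.55874206e+00,  1.13330266e-05,
        1.33874847e+00, -1.74132007e-01]), 'qd': array([-0.00084078, -0.00245329, -0.00295802,  0.00194176, -0.00040117,
        0.00080626]), 'joint_torque': array([ 5.88653802e-04, -4.29986894e+01, -3.26551652e+01, -1.34525781e-04,
        3.54848635e-03,  1.70824006e-06]), 'tcp_pos': array([ 0.17633443, -0.62516624,  0.23043419]), 'tcp_rot': array([-3.11045383e+00, -4.30109143e-01, -1.06282765e-04]), 'wrist_force': array([-0.3372913 ,  1.14332654, -0.33362973]), 'torque': array([ 0.03261843, -0.06644615,  0.03488679]), 'grip_force': 0.0, 'grip_width': 0.08571282583145978}
[[-0.372  0.777 -0.507  1.164]
 [ 0.928  0.313 -0.201  0.126]
 [ 0.003 -0.545 -0.838  1.152]
 [ 0.     0.     0.     1.   ]]
[[-0.889 -0.341  0.307  0.249]
 [-0.458  0.64  -0.616  0.543]
 [ 0.013 -0.689 -0.725  0.845]
 [ 0.     0.     0.     1.   ]]
```

View pics/scene0.png

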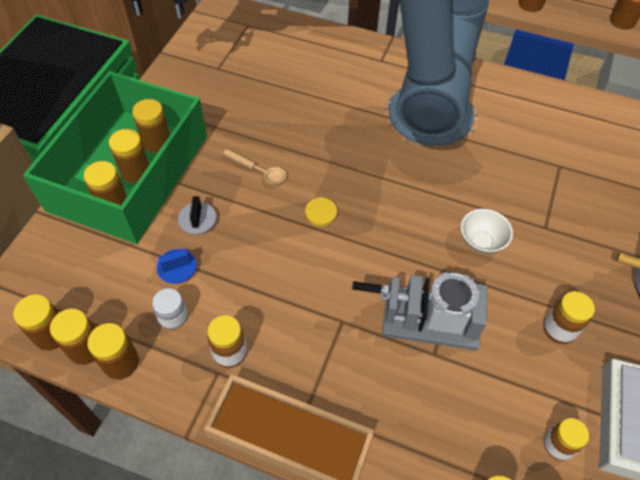

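View pics/side0.png

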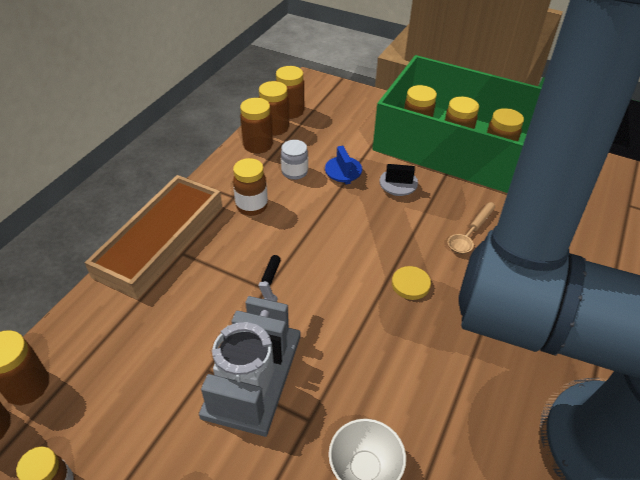

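Scene view: crank sleeve (367,287), vise (435,310), mill mouth (457,292). Steel lid with a black handle at (197,215). Could be mistaken for the lid: the blue one (177,265), the yellow disc (321,212) and the white jar (170,307). I choose (197,215).

Run:
```python
from h import *
for n in("scene0","side0"):
    p,P=load(n); 
    c={"scene0":[435,310,75,70],"side0":[250,345,80,95]}[n]
    v,u=np.mgrid[:480,:640]; m=(abs(u-c[0])<c[2]+20)&(abs(v-c[1])<c[3])
    X=P[m]; C=p[m].astype(int)
    ok=(X[:,2]>0.012)&(X[:,2]<0.14); sat=C.max(1)-C.min(1); ok&=sat<40
    X=X[ok];C=C[ok]
    print(n,len(X),X.min(0).round(3),X.max(0).round(3))
    # flange top
    F=X[(X[:,2]>.119)]; 
    A=np.c_[2*F[:,:2],np.ones(len(F))]; s=np.linalg.lstsq(A,(F[:,:2]**2).sum(1),rcond=None)[0]
    print("flange",len(F),F[:,2].mean().round(4),"circ",s[:2].round(4),"bbox",((F.max(0)+F.min(0))/2).round(4),(F.max(0)-F.min(0)).round(4))
    G=X[C.max(1)>60]
    for lo,hi in((.014,.024),(.085,.099)):
        B=X[(X[:,2]>lo)&(X[:,2]<hi)][:,:2].astype(np.float32)
        print(lo,len(B),cv2.minAreaRect(B*1000))
    S=X[(C.max(1)<45)&(X[:,1]<F[:,1].min()-.06)]
    if len(S): print("dark",len(S),S.mean(0).round(4),S.min(0).round(4),S.max(0).round(4),cv2.minAreaRect((S[:,:2]*1000).astype(np.float32)))
    # lid
    c={"scene0":(197,215),"side0":(399,182)}[n]
    m=(abs(u-c[0])<26)&(abs(v-c[1])<26); X=P[m];C=p[m].astype(int)
    ok=(X[:,2]>.012)&(X[:,2]<.08)&(C.max(1)-C.min(1)<45); X=X[ok];C=C[ok]
    D=X[(X[:,2]>.014)&(X[:,2]<.024)]; T=X[X[:,2]>.054]
    print("disc",len(D),cv2.minEnclosingCircle((D[:,:2]*1000).astype(np.float32)))
    print("bar",len(T),cv2.minAreaRect((T[:,:2]*1000).astype(np.float32)),T.mean(0).round(4), X[:,2].max())
S=load("scene0")[0];s=load("side0")[0]
a=cv2.resize(S[160:360,130:530],None,fx=2,fy=2,interpolation=2)
cv2.imwrite("pics/crop1.png",a[:,:,::-1])
```

```text
scene0 6821 [ 0.324 -0.004  0.012] [0.628 0.259 0.132]
flange 776 0.1249 circ [0.5611 0.1289] bbox [0.5543 0.1083 0.1255] [0.0979 0.2249 0.0129]
0.014 1286 ((477.48089599609375, 151.59776306152344), (296.81683349609375, 202.71151733398438), 1.8991098403930664)
0.085 1578 ((556.7476806640625, 145.4499053955078), (89.21821594238281, 199.72781372070312), 12.871123313903809)
disc 673 ((516.3114013671875, -394.3984375), 43.64702224731445)
bar 174 ((516.5833740234375, -394.0300598144531), (64.8097152709961, 16.428586959838867), 20.71941566467285) [ 0.5186 -0.393   0.0588] 0.06533267357331063
side0 9611 [ 0.364 -0.005  0.012] [0.825 0.26  0.128]
flange 1126 0.1233 circ [0.5499 0.1744] bbox [0.5496 0.1208 0.1236] [0.0885 0.2074 0.0092]
0.014 1621 ((510.23126220703125, 192.5528106689453), (197.69924926757812, 219.90869140625), 49.98631286621094)
0.085 2432 ((555.2420043945312, 148.60882568359375), (85.37117004394531, 198.8911895751953), 12.488504409790039)
disc 470 ((515.7054443359375, -390.359130859375), 43.059425354003906)
bar 161 ((515.0536499023438, -391.7926025390625), (58.257896423339844, 20.997621536254883), 21.45755958557129) [ 0.5153 -0.3905  0.0573] 0.061733633486689476
```

View pics/crop1.png

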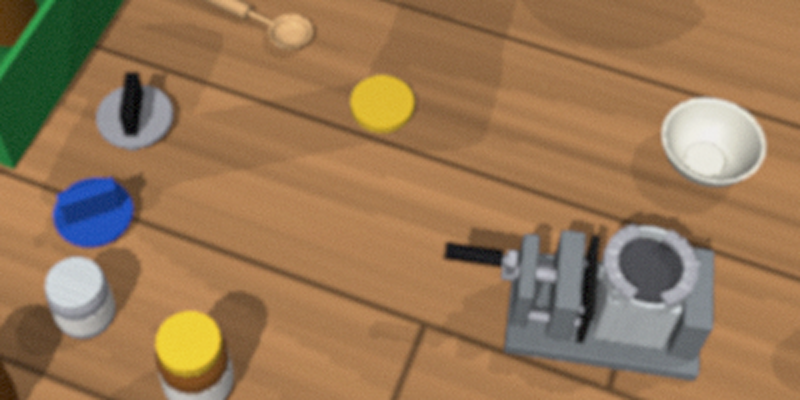

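The crop confirms the steel lid, with its black bar at crop (131,105), and the crank sleeve at crop (475,254), to the left of the vise.

Run:
```python
from h import *
th=np.radians(12.7); ex=np.array([np.cos(th),np.sin(th)]); ey=np.array([-np.sin(th),np.cos(th)])
c0=np.array([.555,.148])
for n,sl in(("scene0",(367,287)),("side0",(271,270))):
    p,P=load(n); v,u=np.mgrid[:480,:640]
    L=(P[...,:2]-c0); a=L@ex; b=L@ey; z=P[...,2]
    C=p.astype(int); g=(C.max(2)-C.min(2)<45)
    m=g&(abs(a)<.075)&(abs(b)<.2)&(z>.01)
    def rep(k,mm): 
        if mm.sum()>3: print(n,k,mm.sum(),"a",np.percentile(a[mm],[1,50,99]).round(4),"b",np.percentile(b[mm],[1,50,99]).round(4),"z",np.percentile(z[mm],[1,50,99]).round(4))
    dark=(C.max(2)<50)&(abs(a)<.075)&(z>.02)
    s=dark&(b<-.1)&(abs(u-sl[0])<35)&(abs(v-sl[1])<35); rep("sleeve",s)
    print(P[s].mean(0).round(4), cv2.fitLine((P[s]*1000).astype(np.float32),cv2.DIST_HUBER,0,.01,.01).ravel().round(3))
    rep("bed",m&(z>.015)&(z<.025))
    rep("endtop",m&(abs(z-.090)<.003)&(b<-.06)&(C.max(2)>60))
    rep("pad",dark&(abs(b)<.1)&(b<.02)&(z>.05))
    t=m&(abs(z-.095)<.004)&(C.max(2)>60)
    print(np.histogram(b[t],bins=np.arange(-.11,.12,.01)))
    f=m&(abs(z-.125)<.005)&(C.max(2)>100); rep("flange",f)
    for it in range(6):
        X=P[f][:,:2]; s_=np.linalg.lstsq(np.c_[2*X,np.ones(len(X))],(X**2).sum(1),rcond=None)[0]; r=np.sqrt(s_[2]+s_[:2]@s_[:2]); dd=np.hypot(*(P[...,:2]-s_[:2]).transpose(2,0,1)); f=f&(dd<.046)&(dd>.027)
    print("circ",s_[:2],r, "enc",cv2.minEnclosingCircle((P[f][:,:2]*1000).astype(np.float32)))
    B=P[f][:,:2]
    # bed rect fit
```

```text
scene0 sleeve 177 a [0.0027 0.0112 0.0175] b [-0.1565 -0.1308 -0.1071] z [0.1115 0.1167 0.1216]
[0.5944 0.022  0.1168] [-2.50000e-01  9.68000e-01  1.40000e-02  5.94676e+02  2.19900e+01
  1.17018e+02]
scene0 bed 1268 a [-0.0524  0.0431  0.0563] b [-0.0887 -0.0098  0.0967] z [0.0153 0.0205 0.0247]
scene0 endtop 228 a [-0.0324  0.0005  0.0348] b [-0.1017 -0.0792 -0.071 ] z [0.0874 0.0902 0.0929]
scene0 pad 223 a [-0.0381  0.0108  0.0434] b [-0.0216 -0.0189 -0.0137] z [0.0526 0.0909 0.0977]
(array([  3,   3,  38,  57,   0,  30, 188, 200,  45,   6,  11,  13,  10,
         5,   1,   7,   9,  24, 106, 192, 119,   0]), array([-1.10000000e-01, -1.00000000e-01, -9.00000000e-02, -8.00000000e-02,
       -7.00000000e-02, -6.00000000e-02, -5.00000000e-02, -4.00000000e-02,
       -3.00000000e-02, -2.00000000e-02, -1.00000000e-02, -5.55111512e-17,
        1.00000000e-02,  2.00000000e-02,  3.00000000e-02,  4.00000000e-02,
        5.00000000e-02,  6.00000000e-02,  7.00000000e-02,  8.00000000e-02,
        9.00000000e-02,  1.00000000e-01,  1.10000000e-01]))
scene0 flange 683 a [-0.0399  0.0033  0.0424] 
[... 730 characters left out ...]
         0,   0,   2,   6,  68, 297, 354, 342,   0]), array([-1.10000000e-01, -1.00000000e-01, -9.00000000e-02, -8.00000000e-02,
       -7.00000000e-02, -6.00000000e-02, -5.00000000e-02, -4.00000000e-02,
       -3.00000000e-02, -2.00000000e-02, -1.00000000e-02, -5.55111512e-17,
        1.00000000e-02,  2.00000000e-02,  3.00000000e-02,  4.00000000e-02,
        5.00000000e-02,  6.00000000e-02,  7.00000000e-02,  8.00000000e-02,
        9.00000000e-02,  1.00000000e-01,  1.10000000e-01]))
side0 flange 1021 a [-0.039  -0.0001  0.0403] b [-0.009   0.0465  0.0754] z [0.1202 0.1237 0.127 ]
circ [0.54821748 0.18061957] 0.03756367013132416 enc ((546.6764526367188, 180.11227416992188), 45.8247184753418)
```

```bash
cat >> h.py <<'E'
def mv(x,y,z,yaw):
    "shift(mm) and rotvec(deg) in tool axes to a tool-down pose with tool x at world yaw (deg)"
    o=arm.get_obs(); A=R.from_rotvec(o["tcp_rot"]); B=R.from_euler("z",yaw,degrees=True)*R.from_euler("x",180,degrees=True)
    print("shift",(A.inv().apply(np.array([x,y,z])-o["tcp_pos"])*1000).round(1),"turn",np.degrees((A.inv()*B).as_rotvec()).round(2),"j",np.degrees(o["joint_positions"]).round(0),"t",round(o["t"],2),"F",o["wrist_force"].round(1))
E
python3 - <<'E'
from h import *
mv(.594,.012,.23,102.7)
print(camera_model("wrist")["tool_from_camera"].round(3),camera_model("wrist")["fx"])
E
```

```text
shift [ 574.9 -499.9    1.4] turn [-6.000e-02 -8.000e-02 -8.695e+01] j [-84.  14.  89.   0.  77. -10.] t 0.15 F [-0.3  1.1 -0.3]
[[ 0.002 -0.957 -0.291  0.073]
 [ 1.     0.002  0.    -0.   ]
 [ 0.    -0.291  0.957 -0.142]
 [ 0.     0.     0.     1.   ]] 417.9487871326038
```

Call:
carry_out([
  [85, [288, -250, -20], [0, 0, -43]],
  [85, [288, -250, -20], [0, 0, -43]],
  [85, [288, -250, -20], [0, 0, -43]],
  [85, [288, -250, -20], [0, 0, -43]],
  [85, [288, -250, -20], [0, 0, -43]],
  [85, [288, -250, -20], [0, 0, -43]],
  [85, [288, -250, -20], [0, 0, -43]],
  [85, [575, -500, 0], [0, 0, -87]],
  [85, [575, -500, 0], [0, 0, -87]],
  [85, [575, -500, 0], [0, 0, -87]],
  [85, [575, -500, 0], [0, 0, -87]],
  [85, [575, -500, 0], [0, 0, -87]],
  [85, [575, -500, 0], [0, 0, -87]],
  [85, [575, -500, 0], [0, 0, -87]],
  [85, [575, -500, 0], [0, 0, -87]],
  [85, [575, -500, 0], [0, 0, -87]],
  [85, [575, -500, 0], [0, 0, -87]],
  [85, [575, -500, 0], [0, 0, -87]],
  [85, [575, -500, 0], [0, 0, -87]],
  [85, [575, -500, 0], [0, 0, -87]],
])

```text
t: 1.82
tcp_pos: [0.5948, 0.0143, 0.2306]
tcp_rot: [-1.955, -2.458, 0.0]
wrist_force: [-0.0, -0.3, 0.0]
grip_width: 0.0848
grip_force: 0.0
```

Run:
```python
from h import *
p,P=shot("wrist","w1")
mv(.594,.012,.23,102.7)
th=np.radians(12.7); ex=np.array([np.cos(th),np.sin(th)]); ey=np.array([-np.sin(th),np.cos(th)])
L=P[...,:2]-[.555,.148]; a=L@ex;b=L@ey;z=P[...,2]; C=p.astype(int).max(2)
s=(C<60)&(z>.1)&(z<.13)&(b<-.08)&(abs(a)<.05)
print(s.sum(),[np.percentile(k[s],[2,50,98]).round(4) for k in(a,b,z)])
print(cv2.fitLine((P[s][:,:2]*1000).astype(np.float32),cv2.DIST_HUBER,0,.01,.01).ravel())
v,u=np.where(s);print(u.mean(),v.mean())
e=(abs(z-.09)<.003)&(b<-.05)&(b>-.1)&(abs(a)<.05)&(C>60)
print("end",e.sum(),[np.percentile(k[e],[2,50,98]).round(4) for k in(a,b,z)],cv2.minAreaRect((P[e][:,:2]*1000).astype(np.float32)))
```

```text
shift [-0.6 -0.2  0.6] turn [-0.08 -0.    0.19] j [-10.   7.  98.  -0.  76. -23.] t 1.87 F [-0.5  0.1 -0.2]
2225 [array([0.0001, 0.0083, 0.0163]), array([-0.1574, -0.1294, -0.1041]), array([0.1106, 0.1155, 0.1176])]
[ 2.1303365e-01 -9.7704488e-01  5.9159393e+02  2.2975813e+01]
320.5977528089888 208.47955056179777
end 2500 [array([-0.0332, -0.0004,  0.0327]), array([-0.0854, -0.0775, -0.0701]), array([0.0873, 0.0889, 0.0907])] ((573.4671630859375, 75.56439971923828), (73.94397735595703, 49.34878158569336), 12.459848403930664)
```

View pics/w1.png

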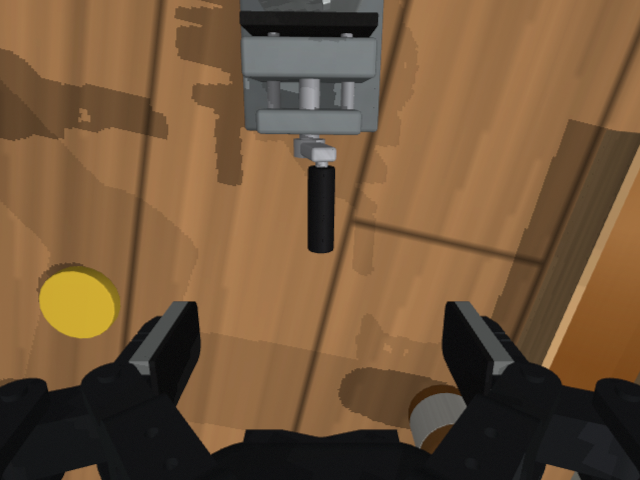

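The wrist view shows the sleeve at (320,208), just right of the screw's centre line (310), so q ≈ 0.25. Descend and grip it.

Call:
carry_out([
  [85, [2, 0, 60], [0, 0, 0]],
  [85, [2, 0, 60], [0, 0, 0]],
  [60, [2, 0, 137], [0, 0, 0]],
  [60, [2, 0, 137], [0, 0, 0]],
  [40, [2, 0, 137], [0, 0, 0]],
  [5, [2, 0, 137], [0, 0, 0]],
  [5, [2, 0, 137], [0, 0, 0]],
  [5, [2, 0, 137], [0, 0, 0]],
  [5, [2, 0, 137], [0, 0, 0]],
  [5, [2, 0, 137], [0, 0, 0]],
  [5, [2, 0, 137], [0, 0, 0]],
  [5, [2, 0, 137], [0, 0, 0]],
], force=35)

```text
t: 2.87
tcp_pos: [0.596, 0.0126, 0.0973]
tcp_rot: [1.958, 2.45, 0.003]
wrist_force: [0.1, -4.8, 6.8]
grip_width: 0.0165
grip_force: 35.9
```

Run:
```python
from h import *
o=arm.get_obs();print(o["grip_width"],o["wrist_force"],o["tcp_pos"],o["t"])
th=.2217; L=o["tcp_pos"][:2]-[.555,.148]; print(L@[np.cos(th),np.sin(th)],L@[-np.sin(th),np.cos(th)])
q0=.25
for k in range(1,41):
    q=q0+.2*k; print(k,round(q,2),[0,round(35*(np.sin(q)-np.sin(q0)),1),round(-35*(np.cos(q)-np.cos(q0)),1)])
```

```text
0.01650843824781521 [ 0.06338607 -4.7915304   6.7827563 ] [0.59595878 0.01262584 0.09729295] 2.8667
0.010189120610194941 -0.14106724028502532
1 0.45 [0, np.float64(6.6), np.float64(2.4)]
2 0.65 [0, np.float64(12.5), np.float64(6.0)]
3 0.85 [0, np.float64(17.6), np.float64(10.8)]
4 1.05 [0, np.float64(21.7), np.float64(16.5)]
5 1.25 [0, np.float64(24.6), np.float64(22.9)]
6 1.45 [0, np.float64(26.1), np.float64(29.7)]
7 1.65 [0, np.float64(26.2), np.float64(36.7)]
8 1.85 [0, np.float64(25.0), np.float64(43.6)]
9 2.05 [0, np.float64(22.4), np.float64(50.0)]
10 2.25 [0, np.float64(18.6), np.float64(55.9)]
11 2.45 [0, np.float64(13.7), np.float64(60.9)]
12 2.65 [0, np.float64(7.9), np.float64(64.8)]
13 2.85 [0, np.float64(1.4), np.float64(67.4)]
14 3.05 [0, np.float64(-5.5), np.float64(68.8)]
15 3.25 [0, np.float64(-12.4), np.float64(68.7)]
16 3.45 [0, np.float64(-19.3), np.float64(67.3)]
17 3.65 [0, np.float64(-25.7), np.float64(64.5)]
18 3.85 [0, np.float64(-31.4), np.float64(60.5)]
19 4.05 [0, np.float64(-36.3), np.float64(55.4)]
20 4.25 [0, np.float64(-40.0), np.float64(49.5)]
21 4.4
[... 256 characters left out ...]
oat64(-34.6), np.float64(10.4)]
27 5.65 [0, np.float64(-29.4), np.float64(5.7)]
28 5.85 [0, np.float64(-23.4), np.float64(2.1)]
29 6.05 [0, np.float64(-16.7), np.float64(-0.1)]
30 6.25 [0, np.float64(-9.8), np.float64(-1.1)]
31 6.45 [0, np.float64(-2.8), np.float64(-0.6)]
32 6.65 [0, np.float64(3.9), np.float64(1.2)]
33 6.85 [0, np.float64(10.1), np.float64(4.4)]
34 7.05 [0, np.float64(15.6), np.float64(8.7)]
35 7.25 [0, np.float64(20.1), np.float64(14.0)]
36 7.45 [0, np.float64(23.5), np.float64(20.2)]
37 7.65 [0, np.float64(25.6), np.float64(26.8)]
38 7.85 [0, np.float64(26.3), np.float64(33.8)]
39 8.05 [0, np.float64(25.7), np.float64(40.7)]
40 8.25 [0, np.float64(23.6), np.float64(47.4)]
```

Call:
carry_out([
  [5, [0, 6.6, 2.4], [0, 0, 0]],
  [5, [0, 12.5, 6], [0, 0, 0]],
  [5, [0, 17.6, 10.8], [0, 0, 0]],
  [5, [0, 21.7, 16.5], [0, 0, 0]],
  [5, [0, 24.6, 22.9], [0, 0, 0]],
  [5, [0, 26.1, 29.7], [0, 0, 0]],
  [5, [0, 26.2, 36.7], [0, 0, 0]],
])

```text
t: 3.45
tcp_pos: [0.6204, 0.0182, 0.058]
tcp_rot: [1.959, 2.453, -0.001]
wrist_force: [-3.0, -7.9, 4.2]
grip_width: 0.0163
grip_force: 35.7
```

```bash
cat > st.py <<'E'
from h import *
o=arm.get_obs();print(o["t"],o["grip_width"].round(4),o["wrist_force"].round(1),o["torque"].round(2),o["tcp_pos"].round(4),np.degrees(o["joint_positions"]).round(0))
th=.2217; L=o["tcp_pos"][:2]-[.555,.148]; print("a,b",(L@[np.cos(th),np.sin(th)]).round(4),(L@[-np.sin(th),np.cos(th)]).round(4))
E
python3 st.py
```

```text
Traceback (most recent call last):
  File "st.py", line 2, in <module>
    o=arm.get_obs();print(o["t"],o["grip_width"].round(4),o["wrist_force"].round(1),o["torque"].round(2),o["tcp_pos"].round(4),np.degrees(o["joint_positions"]).round(0))
                                 ^^^^^^^^^^^^^^^^^^^^^
AttributeError: 'float' object has no attribute 'round'
```

Call:
carry_out([
  [5, [0, -1.2, 6.9], [0, 0, 0]],
  [5, [0, -3.8, 13.3], [0, 0, 0]],
  [5, [0, -7.6, 19.2], [0, 0, 0]],
  [5, [0, -12.5, 24.2], [0, 0, 0]],
  [5, [0, -18.3, 28.1], [0, 0, 0]],
  [5, [0, -24.8, 30.7], [0, 0, 0]],
  [5, [0, -31.7, 32.1], [0, 0, 0]],
])

```text
t: 4.03
tcp_pos: [0.5916, 0.0118, 0.0287]
tcp_rot: [1.958, 2.449, 0.006]
wrist_force: [0.5, -0.4, 12.4]
grip_width: 0.0166
grip_force: 36.7
```

```bash
sed -i 's/o\["grip_width"\].round(4)/round(o["grip_width"],4)/' st.py
python3 st.py
```

```text
4.0333 0.0166 [ 0.5 -0.4 12.4] [-0.13 -0.24 -0.1 ] [0.5916 0.0118 0.0287] [-10.  21. 104.   0.  54. -23.]
a,b 0.0058 -0.1409
```

Call:
carry_out([
  [5, [0, -6.9, -0.1], [0, 0, 0]],
  [5, [0, -13.8, -1.5], [0, 0, 0]],
  [5, [0, -20.2, -4.3], [0, 0, 0]],
  [5, [0, -25.9, -8.3], [0, 0, 0]],
  [5, [0, -30.8, -13.4], [0, 0, 0]],
  [5, [0, -34.5, -19.3], [0, 0, 0]],
  [5, [0, -37, -25.8], [0, 0, 0]],
  [5, [0, -38.1, -32.7], [0, 0, 0]],
  [5, [0, -37.8, -39.7], [0, 0, 0]],
  [5, [0, -36.2, -46.5], [0, 0, 0]],
  [5, [0, -33.2, -52.8], [0, 0, 0]],
  [5, [0, -29.1, -58.4], [0, 0, 0]],
  [5, [0, -23.9, -63.1], [0, 0, 0]],
  [5, [0, -17.9, -66.7], [0, 0, 0]],
  [5, [0, -11.2, -68.9], [0, 0, 0]],
  [5, [0, -4.3, -69.9], [0, 0, 0]],
])

```text
t: 5.37
tcp_pos: [0.5855, 0.0103, 0.0985]
tcp_rot: [1.959, 2.452, -0.001]
wrist_force: [-2.6, -5.1, 10.5]
grip_width: 0.0166
grip_force: 36.3
```

```bash
python3 st.py
```

```text
5.3667 0.0166 [-2.6 -5.1 10.5] [-0.72  0.5  -0.05] [0.5855 0.0103 0.0985] [-10.  14. 104.  -0.  62. -23.]
a,b -0.0005 -0.1411
```

Call:
carry_out([
  [5, [0, 7, 0.5], [0, 0, 0]],
  [5, [0, 13.7, 2.3], [0, 0, 0]],
  [5, [0, 19.9, 5.5], [0, 0, 0]],
  [5, [0, 25.4, 9.8], [0, 0, 0]],
  [5, [0, 29.9, 15.1], [0, 0, 0]],
  [5, [0, 33.3, 21.3], [0, 0, 0]],
  [5, [0, 35.4, 27.9], [0, 0, 0]],
  [5, [0, 36.1, 34.9], [0, 0, 0]],
  [5, [0, 35.5, 41.8], [0, 0, 0]],
  [5, [0, 33.4, 48.5], [0, 0, 0]],
  [5, [0, 33.4, 48.5], [0, 0, 0]],
  [5, [0, 33.4, 48.5], [0, 0, 0]],
])

```text
t: 6.37
tcp_pos: [0.6161, 0.0173, 0.0461]
tcp_rot: [1.961, 2.455, -0.005]
wrist_force: [-1.8, -8.9, -1.6]
grip_width: 0.017
grip_force: 35.5
```

```bash
python3 st.py
python3 - <<'E'
from h import *
p,P=shot("side","side1")
cv2.imwrite("pics/crop2.png",cv2.resize(p[220:440,170:370,::-1],None,fx=2.5,fy=2.5,interpolation=2))
E
```

```text
6.3667 0.017 [-1.8 -8.9 -1.6] [-1.38  0.32 -0.03] [0.6161 0.0173 0.0461] [ -9.  23. 100.  -0.  58. -22.]
a,b 0.0309 -0.141
```

View pics/crop2.png

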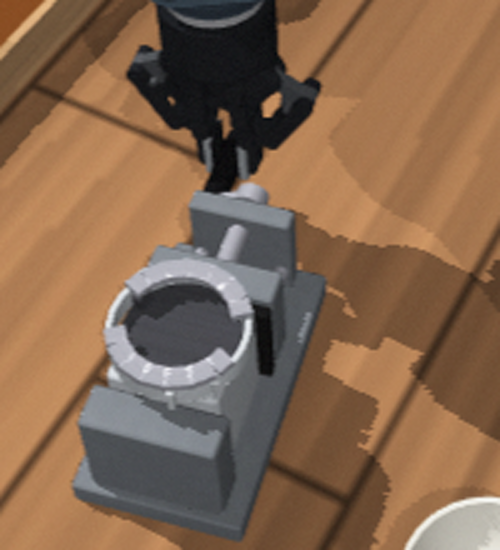

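The vise crop shows the pad pressed on the mill, which sits square against the fixed jaw. The crank is at about 8.25, so I release it and rise.

Call:
carry_out([
  [60, [0, 0, 0], [0, 0, 0]],
  [60, [0, 0, 0], [0, 0, 0]],
  [60, [0, 0, 0], [0, 0, 0]],
  [60, [0, 0, 0], [0, 0, 0]],
  [60, [0, 0, 0], [0, 0, 0]],
  [60, [0, 0, 0], [0, 0, 0]],
  [60, [-5, 0, -40], [0, 0, 0]],
  [60, [-5, 0, -80], [0, 0, 0]],
  [60, [-5, 0, -120], [0, 0, 0]],
  [85, [-5, 0, -160], [0, 0, 0]],
  [85, [-5, 0, -190], [0, 0, 0]],
  [85, [-5, 0, -190], [0, 0, 0]],
])

```text
t: 7.42
tcp_pos: [0.6217, 0.0136, 0.2462]
tcp_rot: [1.953, 2.445, 0.012]
wrist_force: [1.1, -0.2, 1.3]
grip_width: 0.0849
grip_force: 0.0
```

Run:
```python
from h import *
p,P=shot("scene","scene1")
th=.2217; ex=np.array([np.cos(th),np.sin(th)]); ey=np.array([-np.sin(th),np.cos(th)])
L=P[...,:2]-[.555,.148]; a=L@ex;b=L@ey;z=P[...,2]; C=p.astype(int)
s=(C.max(2)<50)&(z>.04)&(z<.11)&(b<-.09)&(b>-.17)&(abs(a)<.07)
print("sleeve",s.sum(),[np.percentile(k[s],[2,50,98]).round(4) for k in(a,b,z)])
mv(.516,-.392,.23,21)
```

```text
sleeve 174 [array([0.0249, 0.0323, 0.0382]), array([-0.1558, -0.131 , -0.1076]), array([0.0597, 0.066 , 0.0702])]
shift [-372.7 -191.3   11.7] turn [ 0.55 -0.2  81.76] j [ -9.   9.  94.   0.  77. -22.] t 7.47 F [-0.8  0.2 -0.4]
```

Call:
carry_out([
  [85, [-373, -191, 12], [0, 0, 82]],
  [85, [-373, -191, 12], [0, 0, 82]],
  [85, [-373, -191, 12], [0, 0, 82]],
  [85, [-373, -191, 12], [0, 0, 82]],
  [85, [-373, -191, 12], [0, 0, 82]],
  [85, [-373, -191, 12], [0, 0, 82]],
  [85, [-373, -191, 12], [0, 0, 82]],
  [85, [-373, -191, 12], [0, 0, 82]],
  [85, [-373, -191, 12], [0, 0, 82]],
  [85, [-373, -191, 12], [0, 0, 82]],
  [85, [-373, -191, 12], [0, 0, 82]],
  [85, [-373, -191, 12], [0, 0, 82]],
  [85, [-373, -191, 12], [0, 0, 82]],
  [85, [-373, -191, 12], [0, 0, 82]],
  [85, [-373, -191, 12], [0, 0, 82]],
])

```text
t: 8.72
tcp_pos: [0.5137, -0.3912, 0.2238]
tcp_rot: [-3.088, -0.568, 0.001]
wrist_force: [0.2, 0.4, -0.1]
grip_width: 0.0853
grip_force: 0.0
```

Run:
```python
from h import *
p,P=shot("wrist","w2")
C=p.astype(int); z=P[...,2]; near=np.hypot(P[...,0]-.516,P[...,1]+.392)<.06
t=near&(z>.053)&(z<.065)&(C.max(2)<70); r=cv2.minAreaRect((P[t][:,:2]*1000).astype(np.float32)); print("bar",t.sum(),r,P[t].mean(0), cv2.fitLine((P[t][:,:2]*1000).astype(np.float32),cv2.DIST_HUBER,0,.01,.01).ravel())
d=near&(abs(z-.019)<.005)&(C.max(2)-C.min(2)<40)&(C.max(2)>60); print("disc",d.sum(),cv2.minEnclosingCircle((P[d][:,:2]*1000).astype(np.float32)),np.median(z[d]))
x,y=r[0]; mv(x/1000,y/1000,.023,21)
```

```text
bar 1565 ((516.1687622070312, -394.02056884765625), (59.4296989440918, 15.051694869995117), 20.750078201293945) [ 0.51718571 -0.39337997  0.0579598 ] [ 9.3685812e-01  3.4970966e-01  5.1717151e+02 -3.9338214e+02]
disc 5778 ((515.5451049804688, -393.7890930175781), 41.998992919921875) 0.01808070812784518
shift [  1.2   3.6 201.2] turn [-0.06  0.02 -0.14] j [-47.  14.  90.   0.  76.  22.] t 8.77 F [-0.   0.3  0.1]
```

View pics/w2.png

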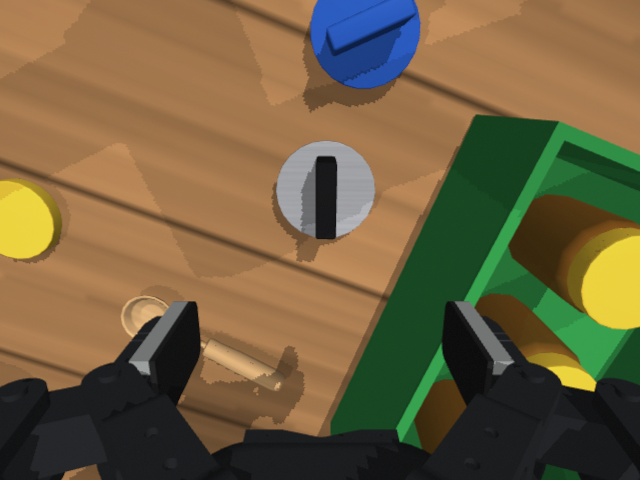

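The wrist view shows the steel lid at (326,190), its bar along image vertical, and the green box wall to its right. I check clearance to the box.

Run:
```python
from h import *
yaw=np.radians(21); tx=np.array([np.cos(yaw),np.sin(yaw)]); ty=np.array([np.sin(yaw),-np.cos(yaw)])
for n in("w2","scene1"):
    p,P=load(n); L=P[...,:2]-[.516,-.393]; x=L@tx;y=L@ty;z=P[...,2]; C=p.astype(int)
    g=(C[...,1]>C[...,0]+25)&(C[...,1]>C[...,2]+10)&(z>.01)
    for lo,hi in((-.09,-.05),(-.05,-.02),(-.02,.02),(.02,.05)):
        m=g&(x>lo)&(x<hi)&(y<.2)&(y>0)
        if m.any(): print(n,lo,hi,m.sum(),y[m].min().round(3),z[m].max().round(3))
```

```text
w2 -0.09 -0.05 3246 0.069 0.13
w2 -0.05 -0.02 3474 0.084 0.131
w2 -0.02 0.02 5312 0.0 0.301
w2 0.02 0.05 6220 0.111 0.132
scene1 -0.09 -0.05 537 0.069 0.134
scene1 -0.05 -0.02 417 0.084 0.134
scene1 -0.02 0.02 595 0.096 0.135
scene1 0.02 0.05 1012 0.11 0.136
```

Call:
carry_out([
  [60, [1, 3.5, 40], [0, 0, 0]],
  [60, [1, 3.5, 80], [0, 0, 0]],
  [50, [1, 3.5, 120], [0, 0, 0]],
  [50, [1, 3.5, 160], [0, 0, 0]],
  [40, [1, 3.5, 185], [0, 0, 0]],
  [40, [1, 3.5, 199], [0, 0, 0]],
  [40, [1, 3.5, 199], [0, 0, 0]],
  [5, [1, 3.5, 199], [0, 0, 0]],
  [5, [1, 3.5, 199], [0, 0, 0]],
  [5, [1, 3.5, 199], [0, 0, 0]],
  [5, [1, 3.5, 199], [0, 0, 0]],
  [5, [1, 3.5, 199], [0, 0, 0]],
  [5, [1, 3.5, 199], [0, 0, 0]],
], force=60)

```text
t: 9.85
tcp_pos: [0.5175, -0.3964, 0.0287]
tcp_rot: [3.086, 0.565, 0.004]
wrist_force: [1.1, 0.8, 6.4]
grip_width: 0.0148
grip_force: 60.9
```

```bash
python3 st.py
```

```text
9.85 0.0148 [1.1 0.8 6.4] [ 0.21 -0.02 -0.01] [ 0.5175 -0.3964  0.0287] [-47.  28.  95.   0.  57.  22.]
a,b -0.1563 -0.5228
```

Call:
carry_out([
  [5, [0, 0, -3], [0, 0, 0]],
  [5, [0, 0, -15], [0, 0, 0]],
  [5, [0, 0, -50], [0, 0, 0]],
  [5, [0, 0, -90], [0, 0, 0]],
  [5, [0, 0, -130], [0, 0, 0]],
  [5, [0, 0, -170], [0, 0, 0]],
  [5, [0, 0, -210], [0, 0, 0]],
  [5, [0, 0, -250], [0, 0, 0]],
  [5, [0, 0, -270], [0, 0, 0]],
  [5, [0, 0, -270], [0, 0, 0]],
], force=80)

```text
t: 10.68
tcp_pos: [0.5176, -0.3966, 0.3042]
tcp_rot: [3.08, 0.564, 0.01]
wrist_force: [0.7, -0.8, -0.7]
grip_width: 0.0148
grip_force: 78.3
```

```bash
python3 st.py
cat > lidhand.py <<'E'
from h import *
import sys
p,P=shot("wrist",sys.argv[1]); o=arm.get_obs()
Q=R.from_rotvec(o["tcp_rot"]).inv().apply((P.reshape(-1,3)-o["tcp_pos"])).reshape(480,640,3)*1000
C=p.astype(int); r=np.hypot(Q[...,0],Q[...,1]); sat=C.max(2)-C.min(2)
d=(r<60)&(abs(Q[...,2]-6)<14)&(sat<40)&(C.max(2)>70)
print("disc",d.sum(),np.median(Q[d],0).round(1),cv2.minEnclosingCircle(Q[d][:,:2].astype(np.float32)))
A=np.c_[Q[d][:,:2],np.ones(d.sum())]; print("plane",np.linalg.lstsq(A,Q[d][:,2],rcond=None)[0].round(4))
E
python3 lidhand.py w3; python3 -c "
from h import *
mv(.440,.158,.30,12.7)"
```

```text
10.6833 0.0148 [ 0.7 -0.8 -0.7] [-0.02  0.    0.04] [ 0.5176 -0.3966  0.3042] [-47.  11.  85.  -0.  83.  22.]
a,b -0.1563 -0.523
disc 16727 [15.5  0.8  6.3] ((-0.06058824807405472, 0.9383559226989746), 42.068267822265625)
plane [ 2.9000e-03 -3.3000e-03  6.2175e+00]
shift [ 124.5 -544.9   -3.1] turn [ 0.33 -0.15  8.05] j [-47.  11.  85.  -0.  83.  22.] t 10.73 F [ 0.5  0.5 -3.1]
```

View pics/w3.png

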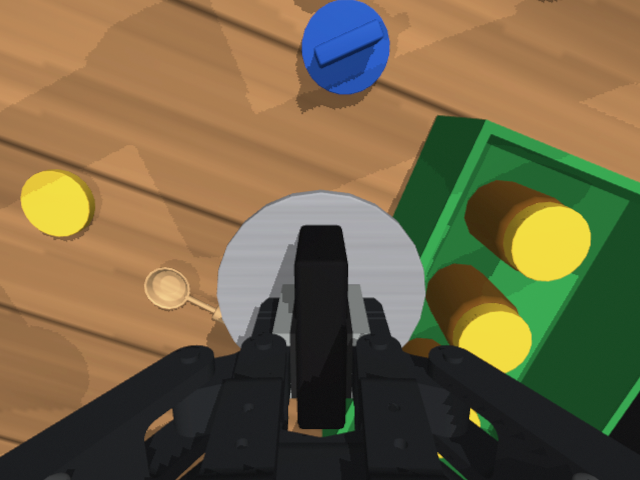

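The lid is held level and centred: disc at (320,290), bar between the fingers. Move next to the mill for a look at the mouth.

Call:
carry_out([
  [5, [125, -545, -3], [0, 0, 8.2]],
  [5, [125, -545, -3], [0, 0, 8.2]],
  [5, [125, -545, -3], [0, 0, 8.2]],
  [5, [125, -545, -3], [0, 0, 8.2]],
  [5, [125, -545, -3], [0, 0, 8.2]],
  [5, [125, -545, -3], [0, 0, 8.2]],
  [5, [125, -545, -3], [0, 0, 8.2]],
  [5, [125, -545, -3], [0, 0, 8.2]],
  [5, [125, -545, -3], [0, 0, 8.2]],
  [5, [125, -545, -3], [0, 0, 8.2]],
  [5, [125, -545, -3], [0, 0, 8.2]],
  [5, [125, -545, -3], [0, 0, 8.2]],
  [5, [125, -545, -3], [0, 0, 8.2]],
  [5, [125, -545, -3], [0, 0, 8.2]],
  [5, [125, -545, -3], [0, 0, 8.2]],
  [5, [125, -545, -3], [0, 0, 8.2]],
  [5, [125, -545, -3], [0, 0, 8.2]],
  [5, [125, -545, -3], [0, 0, 8.2]],
])

```text
t: 12.23
tcp_pos: [0.4396, 0.158, 0.2977]
tcp_rot: [3.123, 0.341, -0.003]
wrist_force: [1.5, -0.1, -1.9]
grip_width: 0.0147
grip_force: 78.9
```

```bash
python3 lidhand.py w4
python3 - <<'E'
from h import *
p,P=load("w4"); z=P[...,2]; c=np.array([.5473,.1821])
C=p.astype(int); f=(abs(z-.125)<.004)&(np.hypot(*(P[...,:2]-c).transpose(2,0,1))<.055)
F=(P[f][:,:2]*1000).astype(np.float32); (cc,rr)=cv2.minEnclosingCircle(F); print("flange",f.sum(),cc,rr,np.median(z[f]))
for _ in range(5):
    D=F-np.array(cc); r=np.hypot(*D.T); ang=np.degrees(np.arctan2(D[:,1],D[:,0]))
    # outer edge radius by bin
    bins=np.arange(-180,180,10); o=[];i=[]
    for b in bins:
        k=(ang>=b)&(ang<b+10)
        if k.sum()>10:
            o.append((b+5,np.percentile(r[k],98))); i.append((b+5,np.percentile(r[k],2)))
    o=np.array(o); pts=np.c_[np.cos(np.radians(o[:,0])),np.sin(np.radians(o[:,0]))]*o[:,1:]+cc
    s=np.linalg.lstsq(np.c_[2*pts,np.ones(len(pts))],(pts**2).sum(1),rcond=None)[0]; cc=s[:2]
print("outer fit",cc,np.sqrt(s[2]+cc@cc)); print(np.round(i,0).tolist())
# notch angle: fraction of ring 31.5..34.5 empty
D=F-cc; r=np.hypot(*D.T); ang=np.degrees(np.arctan2(D[:,1],D[:,0])); k=(r>31.5)&(r<34.5)
h,_=np.histogram(ang[k],bins=np.arange(-180,181,3)); e=np.where(h<h.mean()*.35)[0]*3-178.5; print("gaps",e)
th=np.radians(12.7); L=cc/1000-[.555,.148]; print("a,b",L@[np.cos(th),np.sin(th)],L@[-np.sin(th),np.cos(th)])
E
cp pics/w4.png pics/w4v.png
```

```text
disc 16934 [14.4 -0.4 11. ] ((-0.7253260016441345, -0.26669153571128845), 42.03261947631836)
plane [9.50000e-03 2.50000e-03 1.06759e+01]
flange 4327 (546.7044067382812, 181.44668579101562) 45.5312385559082 0.12405418694454878
outer fit [545.87024188 181.55799127] 42.04052408422267
[[-145.0, 29.0], [-135.0, 29.0], [-125.0, 30.0], [-115.0, 30.0], [-105.0, 30.0], [-95.0, 30.0], [-85.0, 31.0], [-75.0, 31.0], [-65.0, 31.0], [-55.0, 31.0], [-45.0, 32.0], [-35.0, 32.0], [-25.0, 32.0], [-15.0, 32.0], [45.0, 32.0], [55.0, 32.0], [65.0, 32.0], [75.0, 32.0], [85.0, 31.0], [95.0, 31.0], [105.0, 31.0], [115.0, 30.0], [125.0, 30.0], [135.0, 30.0], [145.0, 30.0], [155.0, 29.0], [165.0, 29.0]]
gaps [-178.5 -175.5 -172.5 -169.5 -166.5 -163.5 -160.5 -157.5 -154.5 -151.5
 -148.5   -7.5   -4.5   -1.5    1.5    4.5    7.5   10.5   13.5   16.5
   19.5   22.5   25.5   28.5   31.5   34.5  172.5  175.5  178.5]
a,b -0.0015287974228553435 0.03474412237610468
```

View pics/w4.png

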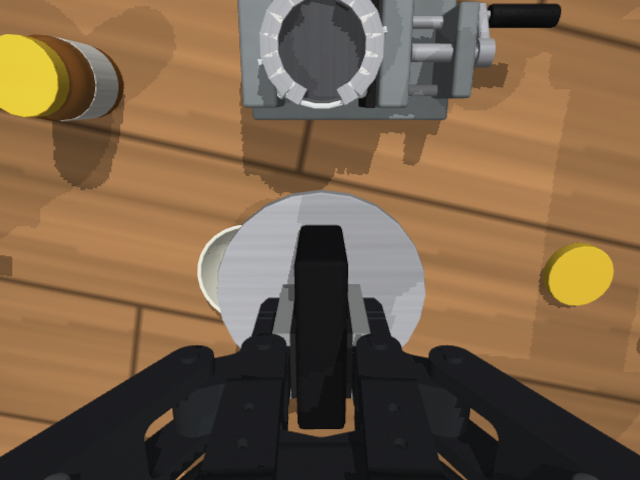

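The wrist view shows the mouth at (322,45), notches at about 13° as expected, and the lid centred in the hand. Go above the mouth.

```bash
python3 -c "
from h import *
mv(.5476,.1817,.175,12.7)"
```

```text
shift [110.6   0.  122.9] turn [-0.    0.08 -0.26] j [  6. -14. 111.  -0.  84.  83.] t 12.28 F [-0.3 -0.1 -2.2]
```

Call:
carry_out([
  [5, [37, 0, 10], [0, 0, 0]],
  [5, [74, 0, 20], [0, 0, 0]],
  [5, [110.5, 0, 35], [0, 0, 0]],
  [5, [110.5, 0, 70], [0, 0, 0]],
  [5, [110.5, 0, 100], [0, 0, 0]],
  [5, [110.5, 0, 120], [0, 0, 0]],
  [5, [110.5, 0, 120], [0, 0, 0]],
  [5, [110.5, 0, 120], [0, 0, 0]],
  [5, [110.5, 0, 120], [0, 0, 0]],
  [5, [110.5, 0, 120], [0, 0, 0]],
])

```text
t: 13.12
tcp_pos: [0.5493, 0.1828, 0.1816]
tcp_rot: [-3.123, -0.342, -0.007]
wrist_force: [-0.0, 0.1, -2.0]
grip_width: 0.0147
grip_force: 78.9
```

```bash
python3 -c "
from h import *
mv(.5476,.1817,.141,12.7); print(arm.get_obs()['tcp_pos'])
shot('side','side2');p,_=shot('scene','scene2');q,_=load('side2')
a=cv2.resize(p[200:360,360:510],(480,512));b=cv2.resize(q[270:440,180:320],None,fx=3.01,fy=3.01)[:512,:]
cv2.imwrite('pics/crop3.png',np.hstack([a[:,:300*2],b[:,:320*2]])[:510,:,::-1][:, :800]); print(a.shape,b.shape)
"
```

```text
shift [-2.1  0.7 40.6] turn [ 0.03 -0.26 -0.19] j [  7.   7. 102.  -0.  70.  85.] t 13.12 F [-0.   0.1 -2. ]
[0.54926545 0.18283993 0.1815883 ]
(512, 480, 3) (512, 421, 3)
```

View pics/crop3.png

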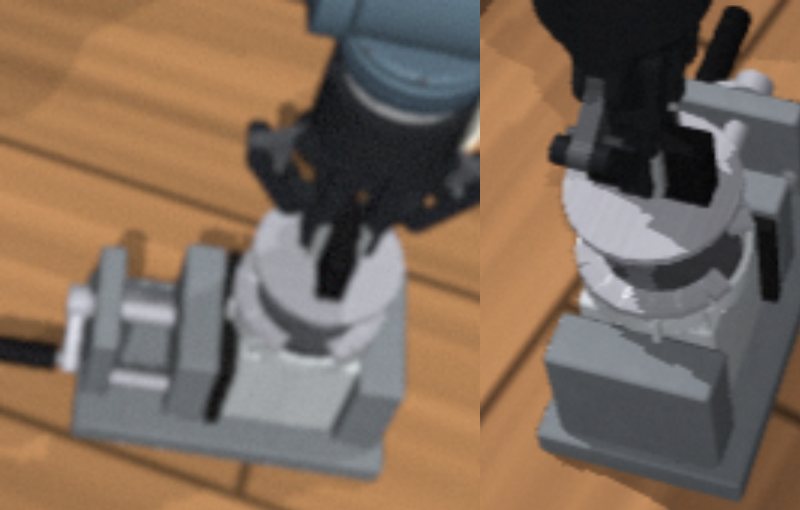

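```bash
python3 -c "
from h import *
mv(.5476,.1817,.141,12.7); print(arm.get_obs()['tcp_pos'],arm.get_obs()['qd'].round(3))"; python3 lidhand.py w5
```

```text
shift [-1.7  1.  40.2] turn [ 0.02 -0.22 -0.17] j [  7.   7. 102.  -0.  70.  85.] t 13.22 F [ 0.6 -0.6 -2.2]
[0.54886645 0.18301396 0.18116713] [ 0.003  0.004  0.01  -0.003 -0.002  0.001]
disc 16906 [15.  -0.2 10.2] ((-0.3066639006137848, -0.10359606891870499), 42.0279655456543)
plane [7.5000e-03 1.7000e-03 9.9542e+00]
```

Call:
carry_out([
  [5, [-0.5, 0.5, 8], [0, 0, 0]],
  [5, [-0.5, 0.5, 15], [0, 0, 0]],
  [5, [-0.5, 0.5, 18], [0, 0, 0]],
  [5, [-0.5, 0.5, 18], [0, 0, 0]],
  [5, [-0.5, 0.5, 18], [0, 0, 0]],
  [5, [-0.5, 0.5, 18], [0, 0, 0]],
  [5, [-0.5, 0.5, 18], [0, 0, 0]],
  [5, [-0.5, 0.5, 18], [0, 0, 0]],
  [5, [-0.5, 0.5, 18], [0, 0, 0]],
  [5, [-0.5, 0.5, 18], [0, 0, 0]],
  [5, [-0.5, 0.5, 18], [0, 0, 0]],
  [5, [-0.5, 0.5, 18], [0, 0, 0]],
])

```text
t: 14.27
tcp_pos: [0.5473, 0.1824, 0.1609]
tcp_rot: [-3.123, -0.343, -0.0]
wrist_force: [-0.1, -0.1, -2.1]
grip_width: 0.015
grip_force: 78.9
```

```bash
python3 -c "
from h import *
mv(.5476,.1817,.141,12.7); print(arm.get_obs()['tcp_pos'])"
```

```text
shift [ 0.1  0.7 19.9] turn [-0.   -0.   -0.16] j [  7.   9. 103.   0.  68.  85.] t 14.27 F [-0.1 -0.1 -2.1]
[0.54733573 0.18239937 0.16094641]
```

Call:
carry_out([
  [5, [0, 0.4, 2], [0, 0, 0]],
  [5, [0, 0.4, 4], [0, 0, 0]],
  [5, [0, 0.4, 6], [0, 0, 0]],
  [5, [0, 0.4, 8], [0, 0, 0]],
  [5, [0, 0.4, 10], [0, 0, 0]],
  [5, [0, 0.4, 12], [0, 0, 0]],
  [5, [0, 0.4, 12], [0, 0, 0]],
  [5, [0, 0.4, 12], [0, 0, 0]],
  [5, [0, 0.4, 12], [0, 0, 0]],
])

```text
t: 15.02
tcp_pos: [0.5475, 0.182, 0.1489]
tcp_rot: [-3.123, -0.343, -0.0]
wrist_force: [0.1, -0.0, -1.6]
grip_width: 0.0149
grip_force: 78.9
```

Call:
carry_out([
  [5, [0, 0, 2], [0, 0, 0]],
  [5, [0, 0, 4], [0, 0, 0]],
  [5, [0, 0, 6], [0, 0, 0]],
  [5, [0, 0, 8], [0, 0, 0]],
  [5, [0, 0, 9], [0, 0, 0]],
  [5, [0, 0, 9], [0, 0, 0]],
  [5, [0, 0, 9], [0, 0, 0]],
  [5, [0, 0, 9], [0, 0, 0]],
])

```text
t: 15.68
tcp_pos: [0.5476, 0.1821, 0.1407]
tcp_rot: [3.123, 0.343, 0.001]
wrist_force: [-4.1, 0.6, 5.0]
grip_width: 0.0147
grip_force: 79.8
```

Call:
carry_out([
  [5, [0, 0, 1], [0, 0, 0]],
  [5, [0, 0, 1], [0, 0, 0]],
  [5, [0, 0, 1], [0, 0, 0]],
  [5, [0, 0, 1], [0, 0, 0]],
])

```text
t: 16.02
tcp_pos: [0.5477, 0.1821, 0.1407]
tcp_rot: [3.123, 0.343, 0.0]
wrist_force: [-7.2, 0.0, 10.9]
grip_width: 0.0151
grip_force: 81.0
```

```bash
python3 st.py
python3 - <<'E'
from h import *
c=np.array([.5473,.1819])
for n in("scene","side"):
    p,P=shot(n,n+"3"); C=p.astype(int); d=np.hypot(*(P[...,:2]-c).transpose(2,0,1)); z=P[...,2]
    m=(d<.04)&(z>.115)&(z<.15)&(C.max(2)>90)&(C.max(2)-C.min(2)<40); print(n,m.sum(),np.percentile(z[m],[5,50,95]).round(4))
q,_=load("side3")
cv2.imwrite("pics/crop4.png",cv2.resize(q[280:440,180:320,::-1],None,fx=3.7,fy=3.7,interpolation=2))
E
```

```text
16.0167 0.0151 [-7.2  0.  10.9] [-0.22  0.99 -0.04] [0.5477 0.1821 0.1407] [  7.  10. 104.  -0.  66.  85.]
a,b 0.0004 0.0349
scene 745 [0.1279 0.1319 0.1359]
side 993 [0.1278 0.1299 0.132 ]
```

View pics/crop4.png

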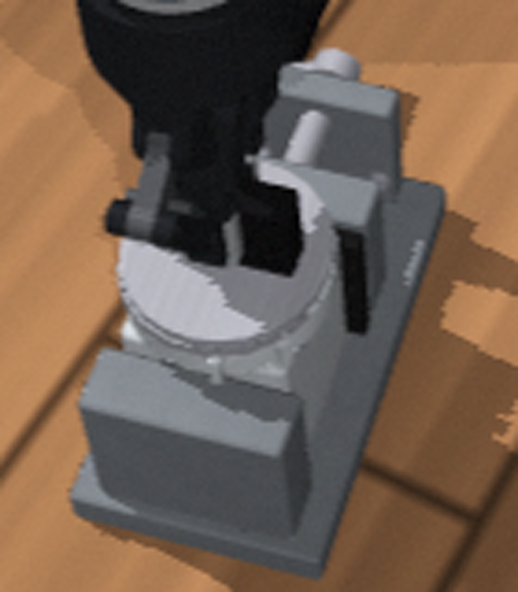

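Side view: the rim lies flush on the collar (disc top measured at 0.130 to 0.132 m, expected 0.131). Now the twist.

Call:
carry_out([
  [5, [-0.5, 0, -0.8], [0, 0, 0]],
  [5, [-0.5, 0, -0.8], [0, 0, 4]],
  [5, [-0.5, 0, -0.8], [0, 0, 8]],
  [5, [-0.5, 0, -0.8], [0, 0, 12]],
  [5, [-0.5, 0, -0.8], [0, 0, 16]],
  [5, [-0.5, 0, -0.8], [0, 0, 20]],
  [5, [-0.5, 0, -0.8], [0, 0, 20]],
  [5, [-0.5, 0, -0.8], [0, 0, 20]],
  [5, [-0.5, 0, -0.8], [0, 0, 20]],
])

```text
t: 16.87
tcp_pos: [0.5479, 0.1818, 0.1407]
tcp_rot: [-3.135, 0.201, -0.004]
wrist_force: [-0.0, -1.2, 4.7]
grip_width: 0.015
grip_force: 80.0
```

```bash
python3 st.py; python3 -c "
from h import *
mv(.5474,.1821,.1407,-29.1)"
```

```text
16.8667 0.015 [-0.  -1.2  4.7] [-0.29  0.14 -0.03] [0.5479 0.1818 0.1407] [  7.  10. 104.  -0.  66. 104.]
a,b 0.0005 0.0346
shift [-0.5 -0.2 -0. ] turn [-0.04 -0.14 21.75] j [  7.  10. 104.  -0.  66. 104.] t 16.87 F [-0.  -1.2  4.7]
```

Call:
carry_out([
  [5, [0, 0, 0], [0, 0, 4]],
  [5, [0, 0, 0], [0, 0, 8]],
  [5, [0, 0, 0], [0, 0, 12]],
  [5, [0, 0, 0], [0, 0, 16]],
  [5, [0, 0, 0], [0, 0, 19]],
  [5, [0, 0, 0], [0, 0, 21.5]],
  [5, [0, 0, 0], [0, 0, 21.5]],
  [5, [0, 0, 0], [0, 0, 21.5]],
  [5, [0, 0, 0], [0, 0, 21.5]],
  [5, [0, 0, 0], [0, 0, 21.5]],
])

```text
t: 17.7
tcp_pos: [0.548, 0.1821, 0.1407]
tcp_rot: [-3.042, 0.782, -0.004]
wrist_force: [0.3, 0.0, 5.4]
grip_width: 0.015
grip_force: 80.0
```

```bash
python3 st.py; python3 lidhand.py w6;python3 - <<'E'
from h import *
mv(.5474,.1821,.1407,-29.1)
p,P=load("w6"); o=arm.get_obs(); C=p.astype(int); z=P[...,2]
f=(abs(z-.095)<.004)&(C.max(2)-C.min(2)<40)&(C.max(2)>50)
th=np.radians(12.7);L=P[...,:2]-[.555,.148];a=L@[np.cos(th),np.sin(th)];b=L@[-np.sin(th),np.cos(th)]
for lo,hi in((-.07,-.005),(.065,.12)):
    m=f&(b>lo)&(b<hi)&(abs(a)<.06)
    if m.sum()>20: print(m.sum(),cv2.minAreaRect((P[m][:,:2]*1000).astype(np.float32)))
E
```

```text
17.7 0.015 [0.3 0.  5.4] [-0.12  0.13  0.1 ] [0.548  0.1821 0.1407] [  7.  10. 104.  -0.  66. 126.]
a,b 0.0006 0.0348
disc 18162 [16.2  2.6 10.7] ((2.931594133377075, 0.4815356135368347), 43.939517974853516)
plane [3.91000e-02 5.00000e-03 1.02972e+01]
shift [-0.5  0.2  0. ] turn [-0.09 -0.13  0.27] j [  7.  10. 104.   0.  66. 126.] t 17.75 F [0.2 0.2 5. ]
9037 ((559.8367919921875, 128.76490783691406), (84.69121551513672, 29.70245361328125), 12.438603401184082)
2194 ((558.5543212890625, 233.62026977539062), (42.08829879760742, 28.33158302307129), 12.501887321472168)
```

View pics/w6.png

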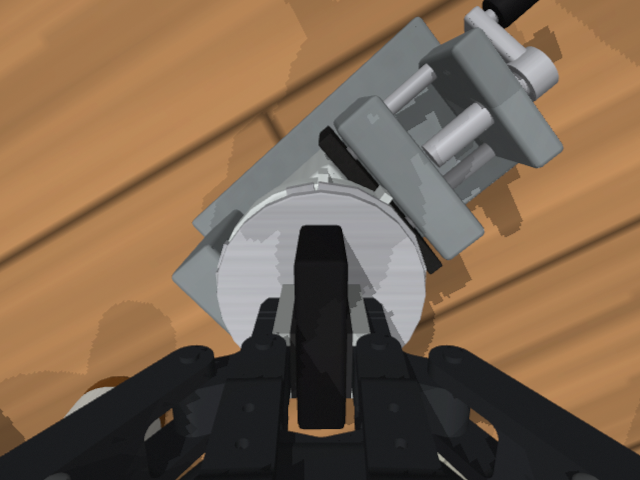

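The bar points at a rib at (322,175). The lid's turn against the vise is about 41.3°, so drive is about 0.59, with the rim seated and the hand still gripping. Hand in.

```bash
python3 -c "
from h import *
print(order.hand_in())"
```

```text
the job is handed in; nothing more can be done
None
```

The job is handed in: the vise is cranked to about 8.25 rad and grips the mill firmly, and the steel lid is seated and still held about 41° clockwise (drive about 0.59), well short of the click.

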